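# Hang the rinsed basket of nuts on the drip rail

### The arm

A 7-joint arm with a two-finger parallel gripper is mounted at the origin on the work surface. World frame = base frame: x ahead of the robot, y to its left, z up, the work surface at z = 0. Lengths are in m, angles in rad, forces in N, time in s.
With the tool pointing down it reaches from about 0.425 to 0.925 m from the base axis. Payload 6.8 kg.
Tool frame: the origin (TCP) lies between the finger pads; the fingertips stand 14 mm ahead of it and the grasp point (between the pads) lies 5 mm behind it; z points along the fingers, y is the line along which they close (so a half turn about z gives the same grasp; the last joint's range is limited). The gripper opens to 85 mm and grips with 20 to 120 N. Pads are 22 mm wide; open, the fingers measure 114 mm over their backs; the gripper's body (76 mm by 85 mm) begins 54 mm behind the grasp point. The pads swing forward as they close: fully open they stand 13 mm farther back than shut.
Start: joints at [-0.108, 0.477, 0.022, 1.555, -0.011, 1.109, -0.083], TCP at [0.675, 0, 0.245] pointing down, gripper open.
Joint ranges: [-2.96, 2.96], [-0.34, 2.1], [-1.41, 1.46], [0.24, 2.44], [-1.37, 4.51], [0.17, 1.92], [-2.96, 2.96]. Speed limits (rad/s): [2.39, 2.39, 3.14, 3.14, 3.14, 3.14, 3.14].

### API

Orientations are given as a rotation vector (axis times angle).
In Python, from bench import r, eyes, ticket gives the robot as it stands. The module is installed in compiled form; this text tells all that it offers.
- The arm moves only by the tool arm_command, never from a script. Its argument "plan" is text: rows parted by semicolons, each of 4 numbers parted by spaces: the shift along the tool's x, y, z in m, then the turn about the tool's z in degrees. In form: tx ty tz yaw; .... A call has 1 to 20 rows; each row shifts and turns the commanded pose from where the row before left it, along the tool's axes as they then stand; what a row does not reach is not made up. A row lasts 1/8 s, in which the tool goes at most 62.5 mm and 10.7 degrees, less where a joint would pass 70% of its speed; a pose out of reach is approached as far as the arm can. A call is refused whole if a number of a shift passes 0.0625 or a number of a turn 10.7, either way. A call with a gripper value outside its range is refused whole. "hand" is the closure, from -1 (fully open) to 1 (shut), set as the call begins (left out, the last holds). The fingers move at their own pace and stop on an object; "grip_force" is the grip in N (left out, the last holds). Time passes only in rows, so rows that do not move let the fingers close. It gives the time, the measured TCP pose, the force, the opening and the grip force at its end, in the units of the state.
- r.get_obs(): the state, without advancing time (a new reading comes with each control period).
- eyes.grab_frame(name): name is "scene" or "side" or "wrist"; returns (picture, depth): 480x640x3 uint8, red, green, blue; 480x640 float32, m along the optical axis (not along the pixel's ray), 0 where there is no reading.
- eyes.calibration(name): a dict with "fov_y" (degrees; the focal length in pixels is half the picture's height over the tangent of half this angle, whatever the lens; pixels are square), "cx", "cy" (the principal point, pixels), "k1" (the pictures are not rectified: a ray, as slopes to the right and down, at radius r is drawn at 1 + k1 r^2 times it, then the intrinsics apply), "origin" and "attitude" of the camera in the world; the wrist camera has in their place "tool_from_camera" (4x4, takes a point from camera to tool coordinates, whose origin is the TCP and whose axes are the flange's). Camera axes: x right, y up, looking along -z (the intrinsics and any distortion apply to the point x, -y, -z); pixel columns grow to the right and rows downward; lengths in m; the calibration is good to about 2 mm. A picture is of the moment at which its call begins: read the wrist's pose just before it. calibration takes no time and is no camera call.
- ticket.hand_in(): hands the job in; it is judged then, once.
The state is a dict: "clock": time; "joints": joint angles; "qvel": joint speeds; "tau": joint torques, N m; "tcp_pos": TCP position; "orientation": TCP orientation; "contact_force": force on the tool from outside, world axes, zero at the start; "moment": the same for the moment, N m; "grip_width": finger opening in m; "gripper_force": force on a finger pad.
Only numpy, scipy, OpenCV 4.12 (cv2) and the standard library are available. Lean on these libraries where they do the work, as an engineer would, in place of code of your own. Each camera call takes 0.05 s, during which the arm holds its last target. There are 200 camera calls.

### The job

The wire rinse basket of clamping nuts is standing on the bench with its bail folded down. With the basket left standing, swing the bail up to upright (a fingertip under its bar does it), then take the basket by the bail and lower it gently onto the free hook of the drip rail, so that the middle of the bail sits in the hook and the basket hangs level and still with both nuts in it. Leave the strainer on the other hook and the other things on the bench as they are.

Things in the scene. Friction and masses are not known exactly. Their poses are not given: they have to be found in the camera images.
- basket: Wire basket, open at the top, 120 mm (x) by 144 mm (y), 76 mm high to its 7 mm rim wire, 0.3 to 0.5 kg with the bail, standing on the bench. Origin: centre of its underside, z up. Its -x side, over which the bail lies folded, faces roughly to the robot's left (+y). Ears 16 mm above the rim at the middle of its +y and -y sides carry the bail's pivots, on the line x = 0, z = 84 mm.
- bail (a joint): Angle of the bail about its pivots: 0 = folded level over the basket's -x side, 1.57 = upright, stop at 1.75 (leaning 10 degrees to +x). It starts at 0 to 0.3. The pivots are stiff: the bail stays where it is left; it takes about 1 N at the bar to swing it up.
- bail_bar (a point): Middle of the bail's straight cross bar, 8 mm round steel, 124 mm long along the basket's y, 86 mm from the pivot line (170 mm above the basket's underside when upright). Two legs, 162 mm apart at the pivots, carry it. Folded, it stands in front of the rim with an 18 mm gap, too narrow for a finger from above; the space below the bar is free.
- nut_a_mid (a point): Centre (11 mm above its underside) of a steel collet clamping nut, a ring 50 mm across and 22 mm high, 0.12 kg, lying loose in the basket.
- nut_b_mid (a point): Centre of the second such nut, lying loose in the basket.
- stand: Fixed drip stand: tray 200 by 360 mm, 18 mm high, two posts (x = +117, y = +-160 mm), top rail 40 by 40 mm, 400 mm long along y. Origin: on the bench below and midway between its two hooks, which are 95 mm to either side (y); x points from the hook tips to the rail, roughly to the robot's right. The rail's underside is 320 mm and its top 360 mm above the bench, its front face at x = +21 mm, just above the hooks.
- hook: The free J hook, 24 mm wide flat steel 6 mm thick, on the rail's front face, tip towards the robot's left, open upwards. Origin: the seat (lowest inner point), 240 mm above the bench; axes as the stand's. From the seat: tip's top x = -24, z = +30 mm (outer side x = -31); shank's inner face x = +15; mouth 36 mm wide. A seated bar lies along y, its axis about 5 mm above the seat.
- strainer_mid (a point): Middle of a small round steel strainer (90 mm across, 150 mm high with its stiff wire handle) that already hangs on the other hook, 190 mm along the rail from the free one. This point is 40 mm above its bottom.
- holder_a_mid (a point): Tool holder standing in a red pocket block, 74 mm square, 120 mm high in all; a bystander. Point 50 mm above the bench.
- holder_b_mid (a point): A second, shorter tool holder in a red pocket block, 74 mm square, 101 mm high; a bystander. Point 50 mm above the bench.
- cleaner_mid (a point): White bottle of cleaner, 72 mm across, 170 mm high; a bystander. Point half-way up.
- spanner_mid (a point): Steel wrench 200 mm long lying on the bench; a bystander.
- brush_mid (a point): Hand brush 190 mm long lying on the bench; a bystander.
- grease_mid (a point): Grey grease jar with a black lid, 68 mm across, 70 mm high; a bystander. Point half-way up.
Things that resemble listed ones, but are neither listed nor needed, are in the scene too. What is shaped like the basket but turquoise is not meant. What is shaped like the part that bears nut_b_mid but orange is not meant.

How it is judged:
By the outcome, as a careful person would: the job done as asked, in the order asked, and still so for the second after the job is handed in, with the robot touching nothing.
It also fails if it takes over 53 s, if anything falls off the work surface, if the arm or the gripper's body presses on something with over 40 N, if the wrist force passes 120 N, or if a joint passes its speed limit or range.

## Working session

There is one attempt and no reset: what is moved stays moved. The work goes in short steps, Python scripts to look and compute and a tool call to move; the robot and the scene stay as the last step left them, time stands still between calls to the robot, and variables do not carry over. Pictures are saved under pics/ and viewed, at most 12 in all, crops included, and the job is handed in when it is done.

Besides the shell and the picture viewer there is one more tool, called after "Call:" by a JSON object that holds its "op" and its "data". arm_command: Moves the arm, as the interface text tells. Its arguments: {"type":"object","properties":{"plan":{"type":"string"},"hand":{"type":"number"},"grip_force":{"type":"number"}},"required":["plan"]}

```bash
mkdir -p pics
cat > h.py <<'E'
import numpy as np, cv2
from scipy.spatial.transform import Rotation as R
from bench import r, eyes, ticket
def cam(name):
    c=eyes.calibration(name)
    if name=='wrist':
        o=r.get_obs(); T=np.eye(4); T[:3,:3]=R.from_rotvec(o['orientation']).as_matrix(); T[:3,3]=o['tcp_pos']
        M=T@np.array(c['tool_from_camera']); return c,M
    a=np.array(c['attitude']); 
    Rm=a if a.shape==(3,3) else (R.from_rotvec(a).as_matrix() if a.size==3 else None)
    M=np.eye(4); M[:3,:3]=Rm; M[:3,3]=c['origin']; return c,M
def rays(c,M,uv):
    f=240/np.tan(np.radians(c['fov_y']/2)); uv=np.atleast_2d(np.array(uv,float))
    K=np.array([[f,0,c['cx']],[0,f,c['cy']],[0,0,1]])
    s=cv2.undistortPoints(uv.reshape(-1,1,2),K,np.array([c['k1'],0,0,0,0.])).reshape(-1,2)
    return np.c_[s[:,0],-s[:,1],-np.ones(len(s))]
def pts(c,M,uv,d):
    return rays(c,M,uv)*np.reshape(d,(-1,1))@M[:3,:3].T+M[:3,3]
def plane(c,M,uv,z):
    w=rays(c,M,uv)@M[:3,:3].T; return M[:3,3]+w*((z-M[2,3])/w[:,2:3])
def cloud(c,M,d):
    v,u=np.mgrid[0:480,0:640]; return pts(c,M,np.c_[u.ravel(),v.ravel()],d.ravel()).reshape(480,640,3)
E
python3 - <<'E'
from h import *
o=r.get_obs(); print(o['clock'],o['tcp_pos'],o['orientation'])
ims=[]
for n in('scene','side','wrist'):
    c,M=cam(n); p,d=eyes.grab_frame(n); np.savez(f'{n}.npz',p=p,d=d,M=M); print(n,c)
    if n!='wrist': cv2.imwrite(f'pics/{n}.png',p[:,:,::-1])
E
```

```text
0.0 [ 6.74425401e-01 -2.05616970e-05  2.44302284e-01] [-2.22056268 -2.22059065  0.0022372 ]
scene {'fov_y': 44.45736748377236, 'cx': 322.1476105561379, 'cy': 241.31873859088208, 'k1': -0.1198024583341438, 'origin': array([0.96844954, 0.83069765, 1.11712681]), 'attitude': array([0.29170048, 0.89213246, 2.39126743])}
side {'fov_y': 43.08849565328654, 'cx': 321.40030642172684, 'cy': 241.4483330537161, 'k1': -0.12033460680542696, 'origin': array([0.38796903, 1.03586773, 0.97917459]), 'attitude': array([ 0.05647783, -1.21306793, -2.76903525])}
wrist {'fov_y': 63.76346008969115, 'cx': 317.58521928992946, 'cy': 230.43630309288062, 'k1': -0.038970465267699796, 'tool_from_camera': array([[-6.15107228e-04,  9.60826822e-01,  2.77148767e-01,
         7.11850375e-02],
       [ 9.99999775e-01,  6.65064793e-04, -8.62533229e-05,
        -1.36041240e-04],
       [-2.67196393e-04,  2.77148651e-01, -9.60827016e-01,
        -1.28023012e-01],
       [ 0.00000000e+00,  0.00000000e+00,  0.00000000e+00,
         1.00000000e+00]])}
```

View pics/scene.png

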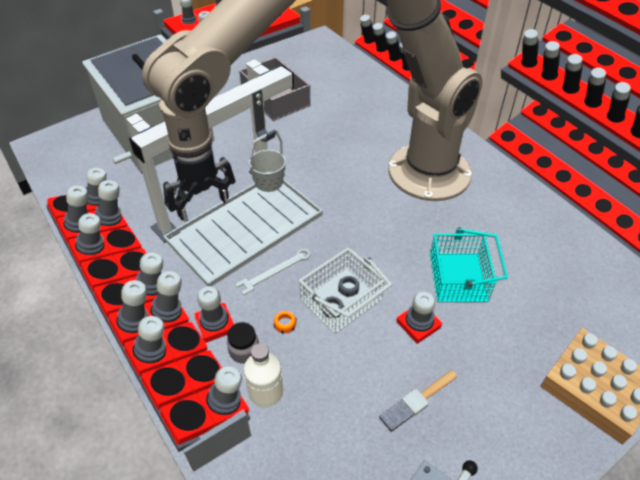

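View pics/side.png

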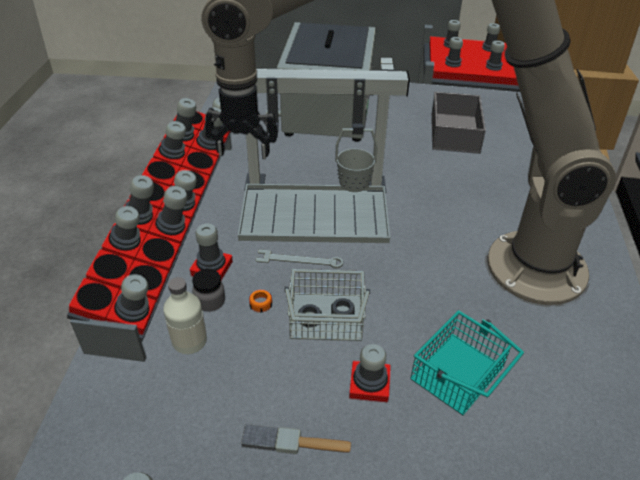

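The grey basket at scene (345,288), side (327,305) is the one meant; the turquoise one at scene (465,265), side (468,360) is the decoy. The orange ring at scene (285,322) is the nut decoy. The strainer hangs at side (356,165), so the free hook is the one at side (272,110), near the gripper.

Run:
```python
from h import *
big={}
for n in('scene','side'):
    z=np.load(n+'.npz'); c,_=cam(n); X=cloud(c,z['M'],z['d']); P=z['p'].astype(int); ok=z['d']>0
    sat=P.max(2)-P.min(2)
    def rect(m,t):
        q=X[m&ok]; 
        if len(q)<10: print(n,t,len(q)); return
        b=cv2.minAreaRect((q[:,:2]*1000).astype(np.float32)); print(n,t,len(q),np.round(b[0],1),np.round(b[1],1),round(b[2],1),'z',np.round(np.median(q[:,2]),4))
    v,u=np.mgrid[0:480,0:640]
    Z=X[...,2]; x=X[...,0]; y=X[...,1]
    rb={'scene':(295,395,235,335),'side':(280,375,260,345)}[n]
    box=(u>rb[0])&(u<rb[1])&(v>rb[2])&(v<rb[3])&(sat<40)
    rect(box&(Z>.068)&(Z<.082),'rim'); rect(box&(Z>.09)&(Z<.14),'above rim'); rect(box&(Z>.004)&(Z<.066),'low');
    dark=box&(P.max(2)<75)
    cc,l,st,ce=cv2.connectedComponentsWithStats(dark.astype(np.uint8))
    for i in range(1,cc):
        if st[i,4]>25: print(' dark',ce[i].round(),st[i,4],np.median(X[(l==i)&ok],0).round(3),plane(c,z['M'],ce[i],.02).round(3))
    if n=='side':
        rr=(u>225)&(u<415)&(v>60)&(v<110)
        rect(rr&(Z>.353)&(Z<.368)&(y<-.1)&(u>265)&(sat<40),'rail top')
        rect((u>230)&(u<395)&(v>180)&(v<245)&(Z>.01)&(Z<.026),'tray')
        for a,b in((264,282),(350,368)):
            m=(u>a)&(u<b)&(v>80)&(v<135)&(P.max(2)<100)&ok&(Z>.2); rect(m,'hook'); 
            for v0 in range(80,136,5):
                mm=m&(v==v0)
                if mm.any(): print(v0,u[mm].mean().round(1),X[mm].mean(0).round(3))
    cr=P[rb[2]-5:rb[3]+5,rb[0]-5:rb[1]+5].astype(np.uint8); big[n]=cv2.resize(cr[...,::-1],(400,400 if n=='scene' else 360))
h2=np.load('side.npz')['p'][70:150,235:415][...,::-1]
cv=np.zeros((600,800,3),np.uint8); cv[:400,:400]=big['scene']; cv[:360,400:]=big['side']; cv[400:580,:405]=cv2.resize(h2,(405,180)); 
cv[400:600,410:]=cv2.resize(np.load('wrist.npz')['p'][...,::-1],(390,200))
cv2.imwrite('pics/crop.png',cv)
```

```text
scene rim 606 [473.4 214.9] [162.3 129.5] 6.5 z 0.0775
scene above rim 360 [466.2 254.2] [159.1  99.8] 5.4 z 0.0946
scene low 2262 [439.1 178.2] [288.6 242.7] 51.2 z 0.0205
 dark [349. 280.] 33 [0.427 0.186 0.016] [[0.43  0.189 0.02 ]]
 dark [348. 292.] 67 [0.454 0.217 0.017] [[0.453 0.216 0.02 ]]
 dark [333. 301.] 28 [0.493 0.213 0.016] [[0.494 0.215 0.02 ]]
side rim 683 [466.8 213.2] [151.1 131.4] 5.6 z 0.0775
side above rim 468 [456.8 280.2] [169.3 153.4] 5.4 z 0.0952
side low 2250 [467.3 163.9] [197.3 229.7] 7.5 z 0.018
 dark [340. 305.] 146 [0.441 0.186 0.021] [[0.44  0.193 0.02 ]]
 dark [309. 309.] 104 [0.504 0.21  0.019] [[0.503 0.213 0.02 ]]
 dark [351. 311.] 32 [0.416 0.209 0.023] [[0.417 0.207 0.02 ]]
 dark [309. 325.] 35 [0.496 0.248 0.012] [[0.497 0.255 0.02 ]]
side rail top 1634 [ 496.1 -180.2] [311.  100.6] 12.9 z 0.3585
side tray 1165 [ 536.4 -121.6] [361.8 229.5] 7.0 z 0.0154
side hook 699 [618.  -62.4] [ 35.8 158.7] 9.8 z 0.3219
85 272.6 [ 0.63  -0.131  0.342]
90 273.0 [ 0.63 -0.13  0.33]
95 271.5 [ 0.633 -0.129  0.318]
100 272.0 [ 0.632 -0.128  0.306]
105 272.0 [ 0.633 -0.129  0.293]
110 272.5 [ 0.632 -0.129  0.281]
115 271.0 [ 0.617 -0.039  0.322]
120 271.5 [ 0.614 -0.03   0.316]
125 271.5 [ 0.612 -0.016  0.313]
130 271.5 [ 0.613 -0.017  0.3  ]
side hook 628 [ 440.6 -131.1] [35.9 62.5] 7.4 z 0.2964
85 359.0 [ 0.445 -0.151  0.346]
90 359.1 [ 0.444 -0.151  0.333]
95 359.0 [ 0.443 -0.15   0.322]
100 359.0 [ 0.443 -0.151  0.309]
105 358.0 [ 0.444 -0.15   0.297]
110 358.0 [ 0.444 -0.15   0.284]
115 358.0 [ 0.443 -0.15   0.272]
120 357.0 [ 0.444 -0.15   0.258]
125 357.0 [ 0.443 -0.131  0.257]
130 357.7 [ 0.44  -0.113  0.256]
```

View pics/crop.png

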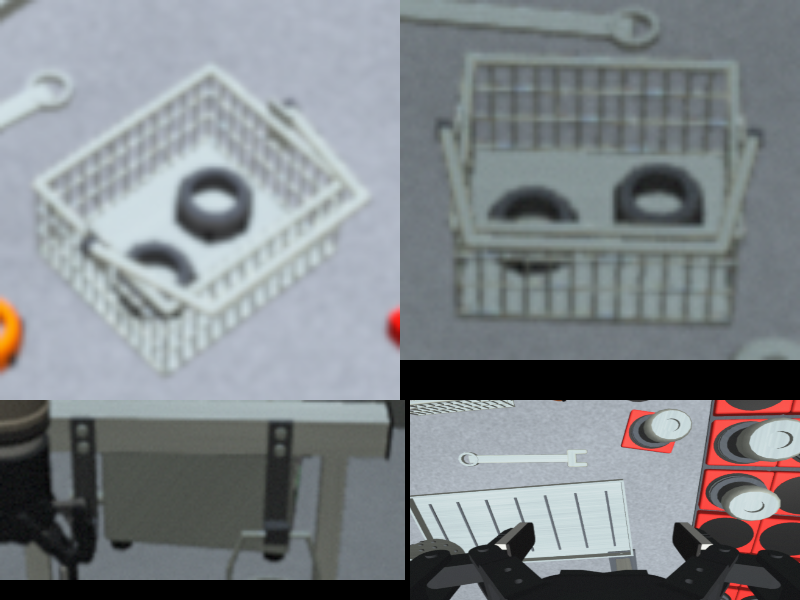

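The crop confirms it: the grey basket has both dark nuts in it. Its bail is folded toward the camera, with the bar just above the front rim at about side row 318. The free hook is at side (272,110). I'm moving to look from above the bar.

Call:
{"op": "arm_command", "data": {"plan": "0.05 -0.03 0 0;0.05 -0.03 0 0;0.05 -0.03 0 0;0.05 -0.03 0 0;0.05 -0.03 0 0;0.04 -0.03 0 0;0 0 0 10.5;0 0 0 10.5;0 0 0 10.5;0 0 0 10.5;0 0 0 10.5;0 0 0 10.5;0 0 0 10.5;0 0 0 10.5;0 0 0 0", "hand": 0}}

```text
clock: 2.02
tcp_pos: [0.4948, 0.29, 0.2451]
orientation: [3.137, 0.167, -0.001]
contact_force: [0.1, -0.9, -0.2]
grip_width: 0.0424
gripper_force: 0.0
```

Run:
```python
from h import *
o=r.get_obs(); print(o['clock'],o['tcp_pos'],o['joints'],o['grip_width'],np.degrees(np.arctan2(*R.from_rotvec(o['orientation']).as_matrix()[[1,0],0])))
c,M=cam('wrist'); p,d=eyes.grab_frame('wrist'); np.savez('wrist2.npz',p=p,d=d,M=M)
cs,Ms=cam('side'); ps,ds=eyes.grab_frame('side'); np.savez('side2.npz',p=ps,d=ds,M=Ms)
X=cloud(c,M,d)
P=p.astype(int); g=(P.max(2)-P.min(2)<40)&(d>0)&(P.min(2)>110)
Z=X[...,2]
for t,m in(('rim',(Z>.07)&(Z<.08)),('up',(Z>.083)&(Z<.13)),('bar',(Z>.083)&(Z<.13)&(X[...,1]>.277))):
    m=m&g&(X[...,0]>.35)&(X[...,0]<.6)&(X[...,1]>.1)&(X[...,1]<.35)
    q=X[m]; b=cv2.minAreaRect((q[:,:2]*1000).astype(np.float32)); print(t,len(q),b,np.median(q,0).round(4))
out=np.zeros((480,800,3),np.uint8); out[:,:640]=p[...,::-1]
cv2.imwrite('pics/w2.png',p[...,::-1])
# hook from side
X=cloud(cs,Ms,ds); P=ps.astype(int); v,u=np.mgrid[0:480,0:640]
for v0 in range(70,150,4):
    m=(v==v0)&(u>255)&(u<290)&(P.max(2)<100)&(ds>0)
    if m.any(): print(v0,u[m].min(),u[m].max(),X[m].mean(0).round(4))
```

```text
2.025 [0.4947924  0.29000279 0.24505679] [-0.76606469  0.31106653  0.15791899  1.81240541 -0.05615068  1.02298495
 -2.05058333] 0.04243237266415339 6.1036310933195566
rim 4131 ((469.22039794921875, 213.17822265625), (150.41973876953125, 127.31212615966797), 5.397226810455322) [0.4824 0.1879 0.078 ]
up 3660 ((476.19073486328125, 266.8309020996094), (94.41168212890625, 168.30032348632812), 81.81253051757812) [0.4953 0.2888 0.0949]
bar 2164 ((464.0888671875, 292.4884338378906), (30.963937759399414, 141.33816528320312), 89.99610137939453) [0.4762 0.297  0.0964]
70 281 283 [0.5303 0.2831 0.5918]
74 277 280 [0.5349 0.2854 0.5867]
78 266 278 [0.5642 0.1927 0.5306]
82 259 276 [0.5793 0.1557 0.5031]
86 265 279 [0.5499 0.2628 0.5551]
90 258 283 [0.5603 0.2194 0.5244]
94 266 286 [0.5362 0.3024 0.5649]
98 267 289 [0.5328 0.3069 0.5615]
102 267 289 [0.5406 0.2723 0.535 ]
106 267 289 [0.5564 0.1994 0.4853]
110 268 289 [0.5648 0.1556 0.4518]
114 267 289 [0.5967 0.0013 0.3502]
118 268 289 [ 0.6109 -0.0547  0.3063]
122 256 289 [ 0.6249 -0.0891  0.2743]
126 256 280 [ 0.6252 -0.0729  0.2741]
130 256 283 [ 0.6224 -0.0747  0.2631]
134 256 288 [0.5443 0.2491 0.4655]
138 256 289 [0.5717 0.132  0.3802]
142 256 289 [0.5657 0.18   0.4036]
146 256 289 [0.5609 0.1953 0.4061]
```

View pics/w2.png

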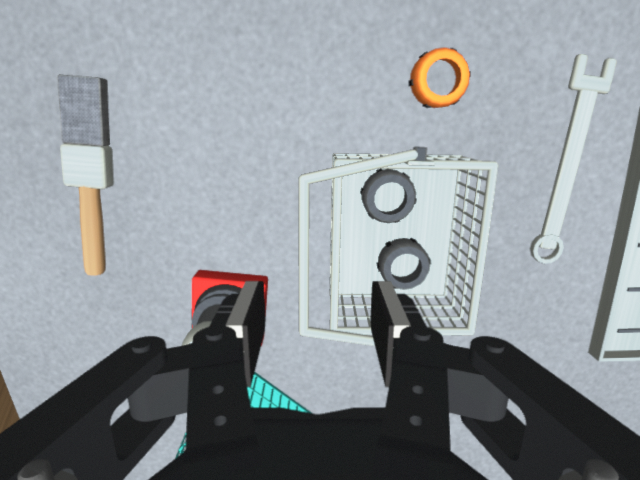

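The wrist picture shows the bail bar at column ~304, rows 178–332, between the finger planes (columns 240 and 390). Both nuts are in the basket at (388,195) and (404,262), and the holder block is at (230,310).

Run:
```python
from h import *
z=np.load('wrist2.npz'); c=eyes.calibration('wrist'); M=z['M']; d=z['d']; P=z['p'].astype(int); X=cloud(c,M,d)
v,u=np.mgrid[0:480,0:640]
m=(u>296)&(u<314)&(v>190)&(v<322)&(X[...,2]>.084)&(d>0)
q=X[m]; f=np.polyfit(q[:,0],q[:,1],1); print(len(q),'ang',np.degrees(np.arctan(f[0])),'y at x=.46',np.polyval(f,.46),'z pct',np.percentile(q[:,2],[10,50,90]))
C,l,st,ce=cv2.connectedComponentsWithStats((((P.min(2)>130)&(u>290)&(u<330)&(v>150)&(v<345))).astype(np.uint8))
for t in(plane(c,M,[[304,178],[304,332]],.092)):print(t.round(4))
pv=[i for i in ((420,153),)];print('ear',plane(c,M,pv,.084), X[153,420])
s=np.load('side.npz'); cs,Ms=cam('side'); Xs=cloud(cs,Ms,s['d']); Ps=s['p'].astype(int); 
red=(Ps[...,0]>150)&(Ps[...,1]<60)&(u>340)&(u<400)&(v>340)&(v<410); q=Xs[red]; print('holder',q.min(0),q.max(0))
# Tool offsets for point on bar
```

```text
1329 ang 5.621280751991738 y at x=.46 0.29801076776274865 z pct [0.09522922 0.09674853 0.09785225]
[0.5226 0.3038 0.092 ]
[0.3962 0.2916 0.092 ]
ear [[0.54901864 0.22039781 0.084     ]] [0.54926618 0.22160094 0.08847774]
holder [0.32968121 0.33409295 0.01728714] [0.40199682 1.03586773 0.97917459]
```

Call:
{"op": "arm_command", "data": {"plan": "0 -0.011 0 0;0 0 0.04 0;0 0 0.04 0;0 0 0.04 0;0 0 0.02 0;0 0 0.007 0;0 0 0 0;0 0 0 0"}}

```text
clock: 3.12
tcp_pos: [0.4945, 0.3016, 0.0994]
orientation: [-3.136, -0.165, -0.002]
contact_force: [-0.6, 0.1, 0.2]
grip_width: 0.0429
gripper_force: 0.0
```

Call:
{"op": "arm_command", "data": {"plan": "0 0 0 0;0 0 0 0;0 0 0 0;0 0 0 0;0 0 0 0;0 0 0 0", "hand": 1, "grip_force": 20}}

```text
clock: 3.88
tcp_pos: [0.4941, 0.301, 0.0984]
orientation: [-3.137, -0.164, -0.001]
contact_force: [0.2, 0.6, 0.1]
grip_width: 0.0071
gripper_force: 20.4
```

Call:
{"op": "arm_command", "data": {"plan": "0 0.001 -0.009 0;0 0.0025 -0.009 0;0 0.004 -0.01 0;0 0.005 -0.0095 0;0 0 0 0;0 0 0 0"}}

```text
clock: 4.62
tcp_pos: [0.4956, 0.2885, 0.1361]
orientation: [-3.137, -0.164, -0.002]
contact_force: [1.0, -0.4, -0.4]
grip_width: 0.0069
gripper_force: 19.7
```

Call:
{"op": "arm_command", "data": {"plan": "0 0.006 -0.009 0;0 0.0075 -0.008 0;0 0.0095 -0.008 0;0 0.0105 -0.007 0;0 0 0 0;0 0 0 0"}}

```text
clock: 5.38
tcp_pos: [0.4992, 0.2556, 0.1684]
orientation: [-3.136, -0.164, -0.002]
contact_force: [-1.8, 2.3, 5.0]
grip_width: 0.0067
gripper_force: 20.1
```

Run:
```python
from h import *
o=r.get_obs(); print(o['tcp_pos'],o['contact_force'],o['moment'])
cs,Ms=cam('side'); p,d=eyes.grab_frame('side'); X=cloud(cs,Ms,d); P=p.astype(int)
v,u=np.mgrid[0:480,0:640]; m=(u>280)&(u<375)&(v>260)&(v<345)&(P.max(2)-P.min(2)<40)&(d>0)
for lo,hi in((.068,.082),(.004,.066)):
    q=X[m&(X[...,2]>lo)&(X[...,2]<hi)]; print(cv2.minAreaRect((q[:,:2]*1000).astype(np.float32)),np.median(q[:,2]))
```

```text
[0.49917251 0.25557737 0.16839015] [-1.844517    2.33520836  5.01384347] [ 0.52622899  0.21369505 -0.08515655]
((467.447021484375, 213.25738525390625), (158.11558532714844, 130.30935668945312), 5.631031513214111) 0.07768399396491465
((469.22406005859375, 164.99887084960938), (182.5782012939453, 229.8717803955078), 5.081768035888672) 0.016267118109064893
```

Call:
{"op": "arm_command", "data": {"plan": "0 0 0 0;0 0 0 0;0 0 0 0;0.009 0 0 0;0 0.006 -0.001 0;0 0.008 -0.001 0;0 0.008 -0.001 0;0 0.008 0 0;0 0.008 0 0;0 0.007 0 0;0 0 0 0;0 0 0 0", "hand": 0.53}}

```text
clock: 6.92
tcp_pos: [0.5122, 0.2114, 0.1707]
orientation: [3.137, 0.165, -0.0]
contact_force: [0.3, 0.3, 0.2]
grip_width: 0.02
gripper_force: 0.0
```

Run:
```python
from h import *
o=r.get_obs(); print(o['tcp_pos'],o['contact_force'],o['grip_width'])
c,M=cam('wrist'); p,d=eyes.grab_frame('wrist'); np.savez('wrist3.npz',p=p,d=d,M=M); cv2.imwrite('pics/w3.png',p[...,::-1])
X=cloud(c,M,d); g=(d>0)&(X[...,0]>.38)&(X[...,0]<.52)&(X[...,1]>.1)&(X[...,1]<.3)
q=X[g&(X[...,2]>.155)&(X[...,2]<.2)&(X[...,0]<.46)]; print(len(q))
if len(q)>9:
    f=np.polyfit(q[:,0],q[:,1],1); print(f,np.polyval(f,.4684),np.median(q[:,2]))
cs,Ms=cam('side'); p,d=eyes.grab_frame('side'); X=cloud(cs,Ms,d); P=p.astype(int)
v,u=np.mgrid[0:480,0:640]; m=(u>270)&(u<385)&(v>220)&(v<345)&(P.max(2)-P.min(2)<40)&(P.min(2)>80)&(d>0)
for lo,hi in((.068,.082),(.16,.18)):
    q=X[m&(X[...,2]>lo)&(X[...,2]<hi)]; print(cv2.minAreaRect((q[:,:2]*1000).astype(np.float32)),np.median(q[:,2]))
```

```text
[0.5122492  0.21143147 0.17071238] [0.26774    0.28197847 0.24407897] 0.0200126336312025
0
((467.74749755859375, 212.22354125976562), (150.62208557128906, 133.16323852539062), 5.638148307800293) 0.07751448743220668
((467.8607177734375, 215.300048828125), (133.73934936523438, 18.28909683227539), 8.081445693969727) 0.1718892032882845
```

View pics/w3.png

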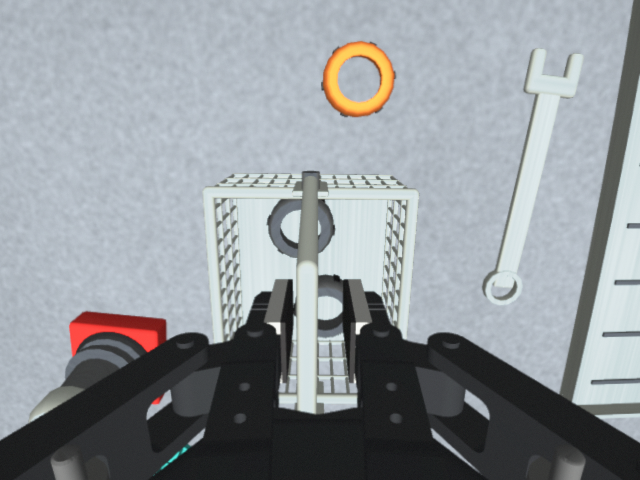

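The picture shows the bail upright: bar at column ~308, over the basket's middle (312), between the pads. Both nuts are still in the basket. Now I centre on the bar, grip and lift.

Call:
{"op": "arm_command", "data": {"plan": "0 -0.0058 0 0;0 0 0 0;0 0 0 0"}}

```text
clock: 7.4
tcp_pos: [0.5117, 0.2174, 0.1708]
orientation: [3.137, 0.165, -0.0]
contact_force: [-0.2, -1.0, 0.6]
grip_width: 0.0199
gripper_force: 0.0
```

Call:
{"op": "arm_command", "data": {"plan": "0 0 0 0;0 0 0 0;0 0 0 0;0 0 0 0;0 0 0 0;0 0 -0.003 0;0 0 -0.004 0;0 0 -0.006 0;0 0 0 0;0 0 0 0", "hand": 1, "grip_force": 110}}

```text
clock: 8.65
tcp_pos: [0.5117, 0.2172, 0.1837]
orientation: [-3.137, -0.165, -0.0]
contact_force: [-0.6, -1.2, -6.9]
grip_width: 0.0036
gripper_force: 107.7
```

```bash
cat > bar.py <<'E'
from h import *
# bar/rim as seen from side cam around basket; prints
def look():
    o=r.get_obs(); print(o['clock'],'tcp',o['tcp_pos'].round(4),'F',o['contact_force'].round(1),'Mo',o['moment'].round(2))
    return o
E
python3 - <<'E'
from bar import *
look()
p,d=eyes.grab_frame('side'); cs,Ms=cam('side'); X=cloud(cs,Ms,d); P=p.astype(int)
v,u=np.mgrid[0:480,0:640]; m=(u>270)&(u<385)&(v>220)&(v<345)&(P.max(2)-P.min(2)<40)&(P.min(2)>80)&(d>0)&(X[...,1]>.1)
q=X[m&(X[...,2]>.165)&(X[...,2]<.2)]; print('bar slope z/x',np.polyfit(q[:,0],q[:,2],1))
q=X[m&(X[...,2]>.08)&(X[...,2]<.1)]; 
print('rim plane',np.linalg.lstsq(np.c_[q[:,:2],np.ones(len(q))],q[:,2],rcond=None)[0])
E
```

```text
8.65 tcp [0.5117 0.2172 0.1837] F [-0.6 -1.2 -6.9] Mo [ 0.03 -0.25 -0.  ]
bar slope z/x [0.00696071 0.17797581]
rim plane [0.0211047  0.00985714 0.07684201]
```

The basket is held level by the bail, with its full weight of 6.9 N on the wrist. I'm carrying it to a staging pose in front of the hook.

Call:
{"op": "arm_command", "data": {"plan": "0 0 -0.02 0;0 0 -0.035 0;0 0 -0.04 0;0 0 -0.04 0;0 0 -0.025 0;0.009 0.013 0 0;0.019 0.027 0 0;0.019 0.028 0 0;0.019 0.028 0 0;0.019 0.028 0 0;0.019 0.027 0 0;0.011 0.015 0 0;0 0 0 -6;0 0 0 -10;0 0 0 -10;0 0 0 -8;0 0 0 -3.5;0 0 0 0;0 0 0 0"}}

```text
clock: 11.08
tcp_pos: [0.6432, 0.0641, 0.343]
orientation: [-2.918, -1.162, 0.002]
contact_force: [0.8, -0.6, -7.6]
grip_width: 0.0037
gripper_force: 108.1
```

Run:
```python
from bar import *
o=look(); print(np.degrees(np.arctan2(*R.from_rotvec(o['orientation']).as_matrix()[[1,0],0])))
c,M=cam('wrist'); p,d=eyes.grab_frame('wrist'); np.savez('wrist4.npz',p=p,d=d,M=M)
ps,ds=eyes.grab_frame('side'); np.savez('side4.npz',p=ps,d=ds)
out=np.zeros((600,800,3),np.uint8); out[:360,:480]=cv2.resize(p[...,::-1],(480,360)); out[:240,480:800]=cv2.resize(ps[...,::-1],(320,240))
out[360:,:]=cv2.resize(ps[60:168,180:540][...,::-1],(800,240)); cv2.imwrite('pics/w4.png',out)
```

```text
11.075 tcp [0.6432 0.0641 0.343 ] F [ 0.8 -0.6 -7.6] Mo [ 0.23 -0.17 -0.07]
43.43239751834596
```

View pics/w4.png

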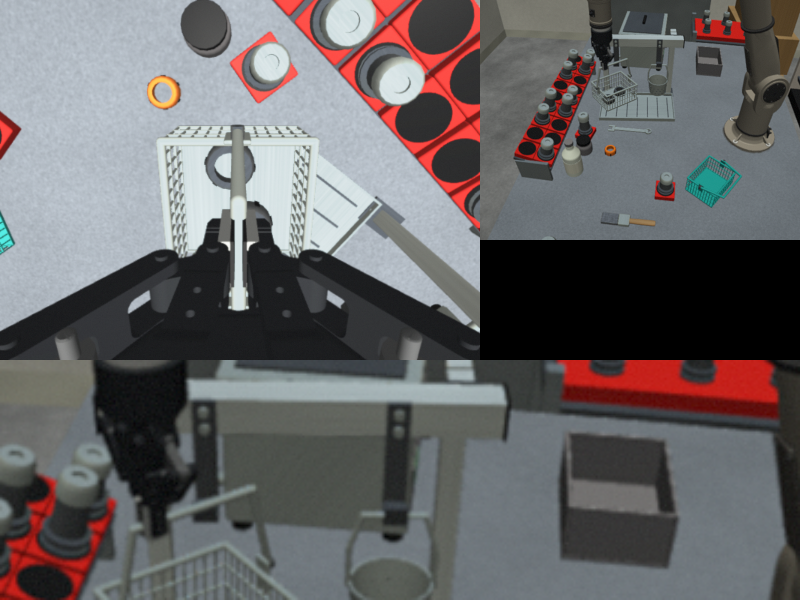

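The wrist view shows the basket hanging squarely from the grip with both nuts in it. The side crop shows the free hook at crop (205,400–525), side (272,80–134), clear of the gripper, so I can measure it now.

Run:
```python
from h import *
s=np.load('side4.npz'); c,M=cam('side'); X=cloud(c,M,s['d']); P=s['p'].astype(int)
v,u=np.mgrid[0:480,0:640]
for nm,a,b in(('free',262,286),('other',346,372)):
    print(nm)
    for v0 in range(78,142,4):
        m=(v==v0)&(u>=a)&(u<=b)&(P.max(2)<95)&(s['d']>0)&(X[...,1]<-.05)&(X[...,1]>-.2)
        if m.sum()>3: print(v0,u[m].min(),u[m].max(),np.median(X[m],0).round(4))
m=(u>290)&(u<345)&(v>68)&(v<110)&(s['d']>0)&(P.max(2)>90)
q=X[m&(X[...,2]>.325)&(X[...,2]<.352)&(X[...,1]>-.17)]; f=np.polyfit(q[:,0],q[:,1],1); print('rail front',len(q),f,np.degrees(np.arctan(f[0])),'y at .63,.444',np.polyval(f,[.63,.444]), q[:,2].min(),q[:,2].max())
```

```text
free
78 264 276 [ 0.6348 -0.131   0.3583]
82 262 277 [ 0.6378 -0.1303  0.3491]
86 265 278 [ 0.6322 -0.1289  0.3401]
90 266 281 [ 0.6282 -0.1296  0.3301]
94 267 277 [ 0.6319 -0.1281  0.3208]
98 267 277 [ 0.632  -0.1291  0.3102]
102 267 277 [ 0.6334 -0.128   0.3008]
106 267 277 [ 0.6325 -0.128   0.291 ]
110 269 277 [ 0.6322 -0.127   0.2819]
114 267 277 [ 0.633  -0.1282  0.2704]
118 268 278 [ 0.6324 -0.1287  0.2605]
122 268 272 [ 0.6387 -0.1283  0.2491]
130 266 277 [ 0.6292 -0.0905  0.253 ]
other
82 353 365 [ 0.4439 -0.1521  0.3522]
86 353 365 [ 0.4443 -0.1504  0.3436]
90 353 365 [ 0.4417 -0.1503  0.3338]
94 354 372 [ 0.4347 -0.1547  0.322 ]
98 354 364 [ 0.4431 -0.1502  0.3145]
102 353 364 [ 0.4435 -0.1503  0.3048]
106 353 363 [ 0.4441 -0.1516  0.293 ]
110 353 363 [ 0.4437 -0.1496  0.2846]
114 353 363 [ 0.4429 -0.1498  0.2745]
118 353 362 [ 0.4436 -0.15    0.2636]
122 352 362 [ 0.4441 -0.1497  0.253 ]
126 352 363 [ 0.4407 -0.1081  0.2689]
130 352 363 [ 0.4402 -0.1121  0.2565]
rail front 599 [ 0.10931062 -0.20490878] 6.238269400706463 y at .63,.444 [-0.13604308 -0.15637486] 0.32501227384590303 0.35197190677759715
```

Call:
{"op": "arm_command", "data": {"plan": "0 0 0.02 0;-0.008 0.011 0.025 0;-0.012 0.017 0.016 0;-0.014 0.02 0 0;-0.014 0.02 0 0;-0.0102 0.0134 0 0;0 0 0 0;0 0 0 0;0 0 0 0"}}

```text
clock: 12.3
tcp_pos: [0.6572, -0.0332, 0.2827]
orientation: [-2.916, -1.167, -0.0]
contact_force: [0.5, 0.4, -7.3]
grip_width: 0.004
gripper_force: 108.1
```

```bash
cat >> bar.py <<'E'
S=np.array([.6308,-.1136]); A=np.radians(6.5); XS=np.array([np.sin(A),-np.cos(A)]); YS=np.array([np.cos(A),np.sin(A)])
def mid(s=.0435):
    o=look(); T=R.from_rotvec(o['orientation']).as_matrix(); m=o['tcp_pos'][:2]+-s*T[:2,0]-S
    print('bar mid stand mm',(m@XS*1000).round(1),(m@YS*1000).round(1),'barz-seat',(o['tcp_pos'][2]-.001-.24)*1000,'ang',np.degrees(np.arctan2(T[1,0],T[0,0]))-6.5)
    print('per mm stand-x: tool',(T[:2,0]@XS).round(4),(T[:2,1]@XS).round(4),' stand-y:',(T[:2,0]@YS).round(4),(T[:2,1]@YS).round(4))
E
python3 - <<'E'
from bar import *
mid()
c,M=cam('wrist'); p,d=eyes.grab_frame('wrist'); np.savez('wrist5.npz',p=p,d=d,M=M)
ps,ds=eyes.grab_frame('side'); sc,_=eyes.grab_frame('scene')
out=np.zeros((600,800,3),np.uint8); out[:300,:400]=cv2.resize(p[...,::-1],(400,300)); out[:300,400:800]=cv2.resize(sc[80:230,110:310][...,::-1],(400,300))
out[300:,:]=cv2.resize(ps[60:165,200:480][...,::-1],(800,300)); cv2.imwrite('pics/w5.png',out)
E
```

```text
12.3 tcp [ 0.6572 -0.0332  0.2827] F [ 0.5  0.4 -7.3] Mo [ 0.17 -0.16  0.01]
bar mid stand mm -50.7 0.7 barz-seat 41.73959303116814 ang 37.12527740002068
per mm stand-x: tool -0.6036 0.7973  stand-y: 0.7973 0.6036
```

View pics/w5.png

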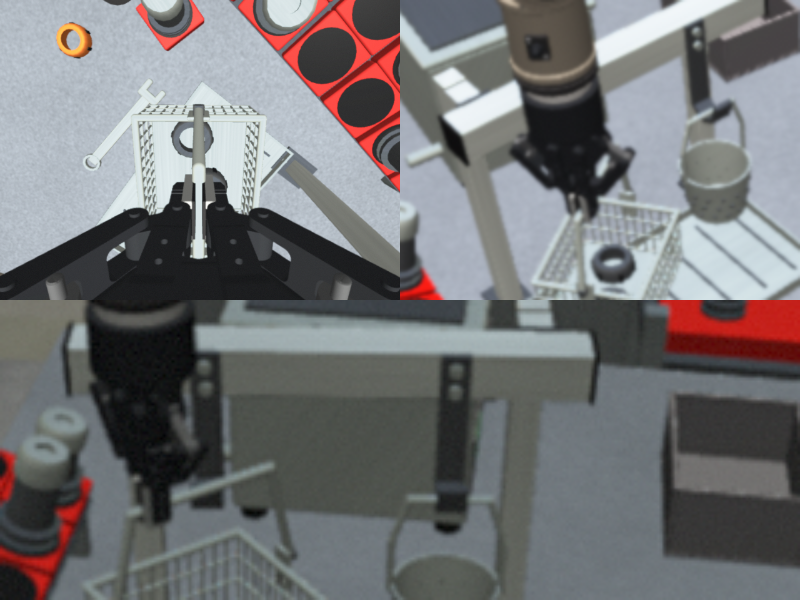

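Nothing is touching, and the bar is about 8 mm above tip height and 50 mm out from the seat. I'm creeping in and watching the force.

Call:
{"op": "arm_command", "data": {"plan": "-0.0085 0.0112 0 0;-0.0085 0.0112 0 0;-0.0018 0.0024 0 0;-0.0018 0.0024 0 0;0 0 0 0;0 0 0 0;0 0 0 0"}}

```text
clock: 13.32
tcp_pos: [0.6611, -0.0684, 0.2828]
orientation: [-2.917, -1.165, -0.0]
contact_force: [1.1, -0.4, -7.7]
grip_width: 0.0039
gripper_force: 108.1
```

Call:
{"op": "arm_command", "data": {"plan": "-0.0012 0.0016 0 0;-0.0006 0.0008 0 0;0 0 0 0;0 0 0 0"}}

```text
clock: 13.82
tcp_pos: [0.6614, -0.0719, 0.2828]
orientation: [-2.918, -1.164, 0.0]
contact_force: [0.1, -0.2, -7.1]
grip_width: 0.0037
gripper_force: 108.1
```

```bash
python3 -c "
from bar import *
mid()"
```

```text
13.825 tcp [ 0.6614 -0.0719  0.2828] F [ 0.1 -0.2 -7.1] Mo [ 0.23 -0.21 -0.02]
bar mid stand mm -11.8 0.4 barz-seat 41.790351772404364 ang 37.00241677982929
per mm stand-x: tool -0.6018 0.7986  stand-y: 0.7986 0.6018
```

Call:
{"op": "arm_command", "data": {"plan": "-0.0009 0.0012 0 0;0 0 0 0;0 0 0 0"}}

```text
clock: 14.2
tcp_pos: [0.6616, -0.0734, 0.2828]
orientation: [-2.918, -1.164, -0.0]
contact_force: [0.0, 0.1, -6.5]
grip_width: 0.0038
gripper_force: 108.1
```

Call:
{"op": "arm_command", "data": {"plan": "-0.0009 0.0012 0 0;0 0 0 0;0 0 0 0"}}

```text
clock: 14.58
tcp_pos: [0.6617, -0.0745, 0.2828]
orientation: [-2.917, -1.165, -0.0]
contact_force: [-0.2, 2.1, -7.3]
grip_width: 0.004
gripper_force: 108.2
```

Call:
{"op": "arm_command", "data": {"plan": "-0.0009 0.0012 0 0;0 0 0 0;0 0 0 0"}}

```text
clock: 14.95
tcp_pos: [0.6617, -0.0747, 0.2828]
orientation: [-2.915, -1.166, -0.0]
contact_force: [-1.5, 4.9, -6.0]
grip_width: 0.0039
gripper_force: 108.3
```

Contact with the rail starts at bar x ≈ −9 mm, as predicted, and the arm is compliant at about 4 N/mm. I'm backing off slightly and lowering into the mouth in small steps.

Call:
{"op": "arm_command", "data": {"plan": "0.0006 -0.0008 0 0;0 0 0.004 0;0 0 0.004 0;0 0 0 0;0 0 0 0"}}

```text
clock: 15.58
tcp_pos: [0.6611, -0.0748, 0.2739]
orientation: [-2.916, -1.164, 0.003]
contact_force: [-0.9, 4.6, -8.6]
grip_width: 0.0036
gripper_force: 109.0
```

Call:
{"op": "arm_command", "data": {"plan": "0 0 0.003 0;0 0 0 0;0 0 0 0"}}

```text
clock: 15.95
tcp_pos: [0.6616, -0.0748, 0.2713]
orientation: [-2.917, -1.165, 0.001]
contact_force: [0.5, 4.8, -8.6]
grip_width: 0.0038
gripper_force: 108.8
```

Call:
{"op": "arm_command", "data": {"plan": "0 0 0.003 0;0 0 0 0;0 0 0 0"}}

```text
clock: 16.32
tcp_pos: [0.6621, -0.0749, 0.2685]
orientation: [-2.917, -1.165, -0.001]
contact_force: [1.3, 4.7, -8.5]
grip_width: 0.0038
gripper_force: 109.1
```

Call:
{"op": "arm_command", "data": {"plan": "0 0 0.003 0;0 0 0 0;0 0 0 0"}}

```text
clock: 16.7
tcp_pos: [0.6627, -0.0749, 0.2659]
orientation: [2.917, 1.165, 0.003]
contact_force: [3.2, 4.5, -8.6]
grip_width: 0.0037
gripper_force: 109.4
```

Call:
{"op": "arm_command", "data": {"plan": "0 0 0.003 0;0 0 0 0;0 0 0 0"}}

```text
clock: 17.08
tcp_pos: [0.6633, -0.0749, 0.2635]
orientation: [2.916, 1.166, 0.005]
contact_force: [3.4, 4.7, -6.2]
grip_width: 0.0037
gripper_force: 109.6
```

Run:
```python
from bar import *
mid()
p,d=eyes.grab_frame('wrist'); ps,ds=eyes.grab_frame('side'); sc,_=eyes.grab_frame('scene')
out=np.zeros((600,800,3),np.uint8); out[:300,:400]=cv2.resize(p[...,::-1],(400,300)); out[:300,400:800]=cv2.resize(sc[100:235,150:330][...,::-1],(400,300))
out[300:,:]=cv2.resize(ps[70:165,200:453][...,::-1],(800,300)); cv2.imwrite('pics/w6.png',out)
```

```text
17.075 tcp [ 0.6633 -0.0749  0.2635] F [ 3.4  4.7 -6.2] Mo [ 0.68 -1.    0.32]
bar mid stand mm -8.6 2.0 barz-seat 22.468547899299306 ang 37.076793577836156
per mm stand-x: tool -0.6029 0.7978  stand-y: 0.7978 0.6029
```

View pics/w6.png

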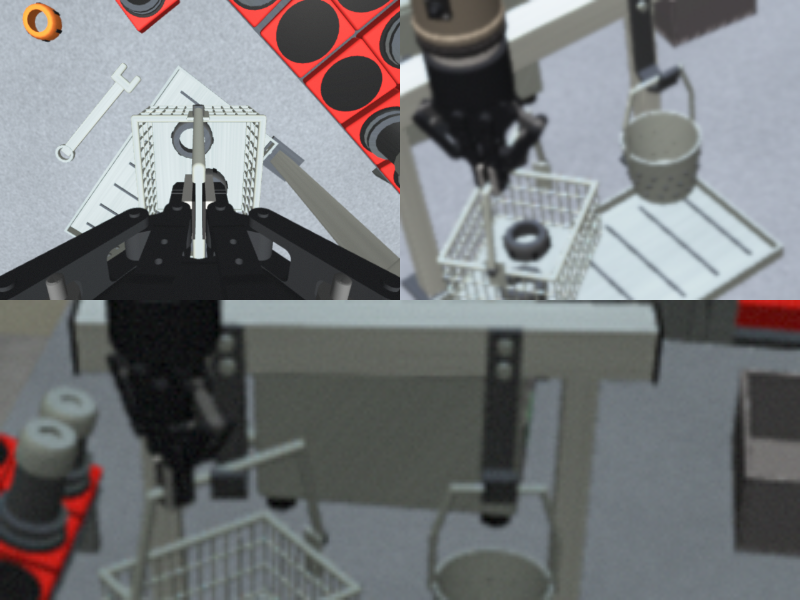

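The bar crosses the free hook behind its lip: the lip shows at crop (230,480) with the bar just above it at (230,467). So the bar is in the mouth and the forces are small. I'm continuing down.

Call:
{"op": "arm_command", "data": {"plan": "0 0 0.003 0;0 0 0 0;0 0 0 0"}}

```text
clock: 17.6
tcp_pos: [0.6639, -0.0749, 0.261]
orientation: [2.915, 1.166, 0.007]
contact_force: [4.4, 5.6, -5.4]
grip_width: 0.0036
gripper_force: 109.8
```

Call:
{"op": "arm_command", "data": {"plan": "0 0 0.003 0;0 0 0 0;0 0 0 0"}}

```text
clock: 17.98
tcp_pos: [0.6644, -0.0749, 0.2585]
orientation: [2.914, 1.166, 0.009]
contact_force: [4.8, 4.8, -3.7]
grip_width: 0.0035
gripper_force: 110.2
```

Call:
{"op": "arm_command", "data": {"plan": "0 0 0.002 0;0 0 0 0;0 0 0 0"}}

```text
clock: 18.35
tcp_pos: [0.665, -0.0749, 0.257]
orientation: [2.913, 1.166, 0.011]
contact_force: [6.2, 5.2, -3.4]
grip_width: 0.0037
gripper_force: 110.4
```

Call:
{"op": "arm_command", "data": {"plan": "-0.001 -0.0008 0.003 0;0 0 0 0;0 0 0 0"}}

```text
clock: 18.73
tcp_pos: [0.6648, -0.075, 0.255]
orientation: [2.912, 1.166, 0.015]
contact_force: [8.2, 4.8, 0.3]
grip_width: 0.0035
gripper_force: 111.1
```

Call:
{"op": "arm_command", "data": {"plan": "-0.001 -0.0008 0.003 0;0 0 0 0;0 0 0 0"}}

```text
clock: 19.1
tcp_pos: [0.6649, -0.0752, 0.2533]
orientation: [2.91, 1.167, 0.02]
contact_force: [9.6, 5.2, 2.7]
grip_width: 0.0037
gripper_force: 111.5
```

```bash
python3 -c "
from bar import *
mid()"
```

```text
19.1 tcp [ 0.6649 -0.0752  0.2533] F [9.6 5.2 2.7] Mo [ 0.02 -2.07  0.87]
bar mid stand mm -8.0 3.6 barz-seat 12.262754173808455 ang 37.21336134603663
per mm stand-x: tool -0.6048 0.7964  stand-y: 0.7964 0.6047
```

The hook now carries the basket's weight, with the bar about 7 mm above its seated height. I'm opening the fingers slightly to let it settle.

Call:
{"op": "arm_command", "data": {"plan": "0 0 0 0;0 0 0 0;0 0 0 0;0 0 0 0;0 0 0 0;0 0 0 0", "hand": 0.6, "grip_force": 20}}

```text
clock: 19.85
tcp_pos: [0.6617, -0.0735, 0.251]
orientation: [2.915, 1.168, 0.01]
contact_force: [3.1, 8.7, -0.3]
grip_width: 0.017
gripper_force: 2.2
```

Run:
```python
from bar import *
mid(); print(r.get_obs()['grip_width'])
p,d=eyes.grab_frame('wrist'); ps,ds=eyes.grab_frame('side'); sc,_=eyes.grab_frame('scene')
out=np.zeros((600,800,3),np.uint8); out[:300,:400]=cv2.resize(p[...,::-1],(400,300)); out[:300,400:800]=cv2.resize(sc[100:235,150:330][...,::-1],(400,300))
out[300:,:]=cv2.resize(ps[70:165,200:453][...,::-1],(800,300)); cv2.imwrite('pics/w7.png',out)
```

```text
19.85 tcp [ 0.6617 -0.0735  0.251 ] F [ 3.1  8.7 -0.3] Mo [ 0.98 -0.63  0.37]
bar mid stand mm -10.1 0.6 barz-seat 10.034999282728329 ang 37.177720722016204
per mm stand-x: tool -0.6043 0.7968  stand-y: 0.7968 0.6043
0.016950358801928953
```

View pics/w7.png

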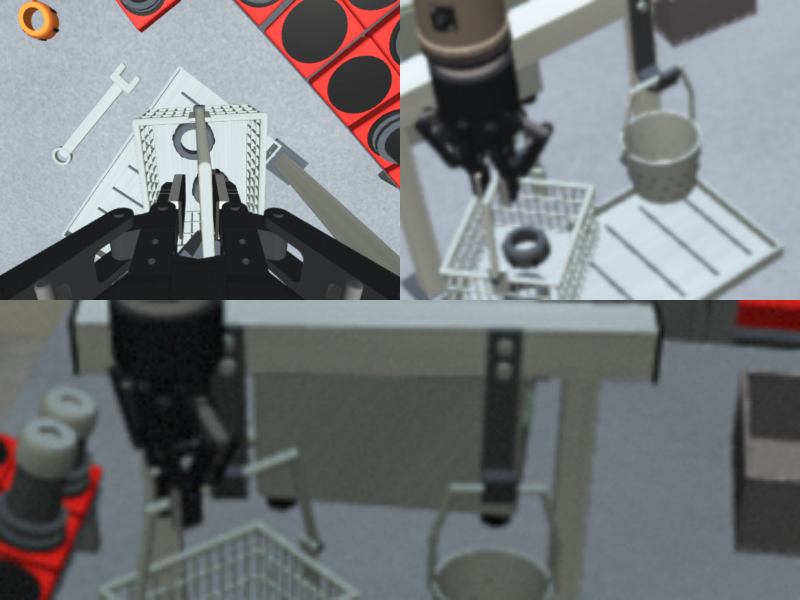

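The basket has been released into the hook, still yawed about 35°, with the bar resting near the inner finger. I'm opening a little more, easing off the rail and withdrawing upward.

Call:
{"op": "arm_command", "data": {"plan": "0 0 0 0;0 0 0 0;0.0008 -0.001 0 0;0.0008 -0.001 -0.003 0;0 0 -0.006 0;0 0 -0.01 0;0 0 -0.015 0;0 0 -0.015 0;0.006 -0.008 0 0;0.012 -0.016 0 0;0.018 -0.024 0 0;0.018 -0.024 0 0;0.006 -0.008 0 0;0 0 0 0", "hand": 0.42}}

```text
clock: 21.75
tcp_pos: [0.6472, 0.0271, 0.2975]
orientation: [-2.917, -1.167, 0.001]
contact_force: [-0.7, -0.5, 1.3]
grip_width: 0.0249
gripper_force: 0.0
```

```bash
cat > hang.py <<'E'
from bar import *
def hang(tag):
    mid(); ps,d=eyes.grab_frame('side'); sc,ds=eyes.grab_frame('scene')
    out=np.zeros((600,800,3),np.uint8); out[:300]=cv2.resize(sc[90:240,130:400][...,::-1],(800,300)) if 0 else 0
    out[:300,:480]=cv2.resize(sc[90:240,130:370][...,::-1],(480,300)); out[300:,:]=cv2.resize(ps[70:205,200:560][...,::-1],(800,300)); cv2.imwrite(f'pics/{tag}.png',out)
    for n,p,dd in(('side',ps,d),('scene',sc,ds)):
        c,M=cam(n); X=cloud(c,M,dd); P=p.astype(int); q2=X[...,:2]-S; a=q2@XS; b=q2@YS; Z=X[...,2]
        g=(dd>0)&(abs(a)<.13)&(abs(b)<.13)&(P.max(2)-P.min(2)<40)&(P.min(2)>80)
        for t,lo,hi in(('bar',.238,.262),('rim',.138,.165)):
            m=g&(Z>lo)&(Z<hi)
            if m.sum()>15:
                w=np.c_[a[m],b[m]]*1000; rc=cv2.minAreaRect(w.astype(np.float32)); co=np.linalg.lstsq(np.c_[w,np.ones(len(w))],Z[m]*1000,rcond=None)[0]
                print(n,t,m.sum(),np.round(rc[0],1),np.round(rc[1],1),round(rc[2],1),'zmed',np.median(Z[m]).round(4),'plane',co.round(3))
E
python3 -c "
from hang import *
hang('w8')"
```

```text
21.75 tcp [0.6472 0.0271 0.2975] F [-0.7 -0.5  1.3] Mo [-0.02  0.03  0.04]
bar mid stand mm -111.7 -2.5 barz-seat 56.452517467627864 ang 37.0943030808747
per mm stand-x: tool -0.6031 0.7976  stand-y: 0.7976 0.6031
side bar 62 [ 0.4 -8.9] [ 17.3 101.9] 11.2 zmed 0.2469 plane [-3.81000e-01 -5.90000e-02  2.45748e+02]
side rim 557 [-4.3  5.1] [134.  171.2] 10.2 zmed 0.1531 plane [-1.30000e-02  3.00000e-03  1.52169e+02]
scene bar 123 [54.7 53.9] [146.4  49.3] 3.2 zmed 0.2462 plane [-2.30000e-02 -6.50000e-02  2.50426e+02]
scene rim 707 [31.5 19.7] [205.3 162.7] 9.6 zmed 0.1529 plane [-5.0000e-03  1.4000e-02  1.5139e+02]
```

View pics/w8.png

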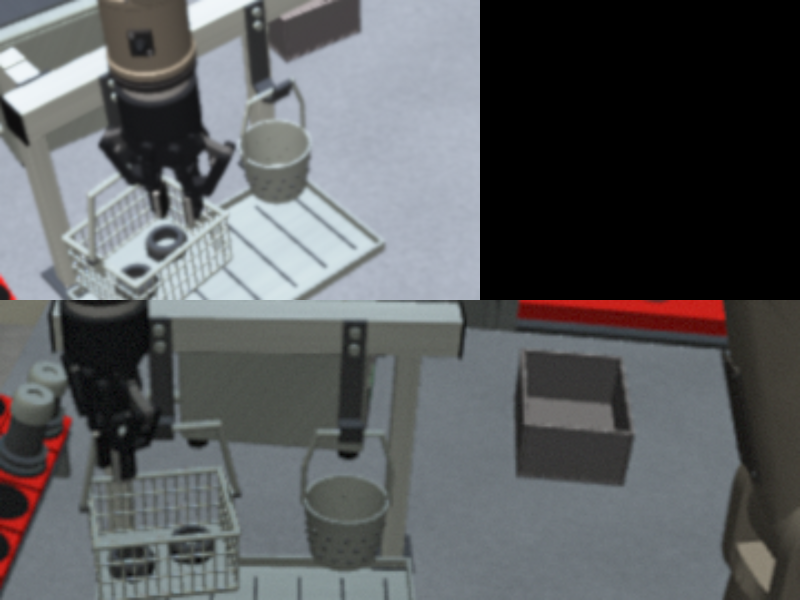

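The bar has seated. The basket hangs aligned (about 10° yaw), level, at the expected height (rim at 0.152 m), with both nuts in it at side-crop (130,560) and (190,545). I'm retreating and making a final check for stillness.

Call:
{"op": "arm_command", "data": {"plan": "0.01 -0.014 -0.02 0;0.024 -0.032 -0.03 0;0.024 -0.032 -0.03 0;0.024 -0.032 -0.02 0;0.01 -0.014 0 0;0 0 0 0;0 0 0 0;0 0 0 0;0 0 0 0;0 0 0 0;0 0 0 0;0 0 0 0;0 0 0 0;0 0 0 0;0 0 0 0;0 0 0 0"}}

```text
clock: 23.85
tcp_pos: [0.6288, 0.1796, 0.3978]
orientation: [-2.918, -1.164, -0.0]
contact_force: [0.1, 0.1, -0.4]
grip_width: 0.0249
gripper_force: 0.0
```

```bash
python3 -c "
from hang import *
hang('w9')
hang('w10')"
```

```text
23.85 tcp [0.6288 0.1796 0.3978] F [ 0.1  0.1 -0.4] Mo [0.02 0.   0.02]
bar mid stand mm -265.4 -3.5 barz-seat 156.79486399733705 ang 37.006264486038276
per mm stand-x: tool -0.6019 0.7986  stand-y: 0.7986 0.6019
side bar 102 [30.3 33. ] [173.3 101.1] 42.0 zmed 0.2456 plane [ 2.30000e-02 -4.00000e-03  2.45742e+02]
side rim 548 [12.5  3.1] [167.7 175.1] 81.8 zmed 0.1518 plane [-1.00000e-02 -3.00000e-03  1.51097e+02]
scene bar 297 [29.7 44.3] [188.8  95. ] 46.3 zmed 0.2464 plane [-2.2000e-02 -1.9000e-02  2.4692e+02]
scene rim 813 [24.5  4.6] [170.4 195.8] 84.9 zmed 0.152 plane [ 4.00000e-03 -4.00000e-03  1.51468e+02]
23.95 tcp [0.6289 0.1795 0.3978] F [-0.2  0.5  0. ] Mo [0.   0.04 0.05]
bar mid stand mm -265.3 -3.5 barz-seat 156.82048876757565 ang 36.9947055086867
per mm stand-x: tool -0.6017 0.7987  stand-y: 0.7987 0.6017
side bar 103 [29.2 31. ] [174.5  98.7] 42.5 zmed 0.2461 plane [ 4.40000e-02 -1.50000e-02  2.45525e+02]
side rim 554 [10.9  2.9] [166.6 177. ] 81.7 zmed 0.1519 plane [-1.20000e-02 -2.00000e-03  1.51286e+02]
scene bar 299 [29.  43.1] [187.4  94.7] 47.3 zmed 0.2462 plane [-2.60000e-02 -1.50000e-02  2.46875e+02]
scene rim 823 [24.6  4.4] [171.  195.2] 84.4 zmed 0.1521 plane [ 1.00000e-03 -3.00000e-03  1.51689e+02]
```

Call:
{"op": "arm_command", "data": {"plan": "0 0 0 0;0 0 0 0;0 0 0 0;0 0 0 0"}}

```text
clock: 24.55
tcp_pos: [0.6289, 0.1796, 0.3978]
orientation: [-2.918, -1.164, -0.0]
contact_force: [0.0, -0.3, 0.2]
grip_width: 0.0248
gripper_force: 0.0
```

```bash
python3 -c "
from hang import *
hang('w11')"
```

```text
24.55 tcp [0.6289 0.1796 0.3978] F [ 0.  -0.3  0.2] Mo [ 0.03 -0.02  0.02]
bar mid stand mm -265.3 -3.5 barz-seat 156.81733860997878 ang 36.99952019518631
per mm stand-x: tool -0.6018 0.7986  stand-y: 0.7986 0.6018
side bar 104 [27.9 30.1] [173.3  99. ] 43.1 zmed 0.2459 plane [ 3.50000e-02 -1.00000e-03  2.46042e+02]
side rim 547 [13.3  2.5] [165.2 178.1] 82.0 zmed 0.1519 plane [-1.20000e-02 -1.00000e-03  1.51085e+02]
scene bar 304 [30.7 44.1] [189.3  93.3] 46.4 zmed 0.2462 plane [-2.30000e-02 -1.70000e-02  2.46803e+02]
scene rim 827 [23.6  4.1] [170.9 193.1] 84.6 zmed 0.1518 plane [ 5.00000e-03 -1.00000e-03  1.51209e+02]
```

View pics/w11.png

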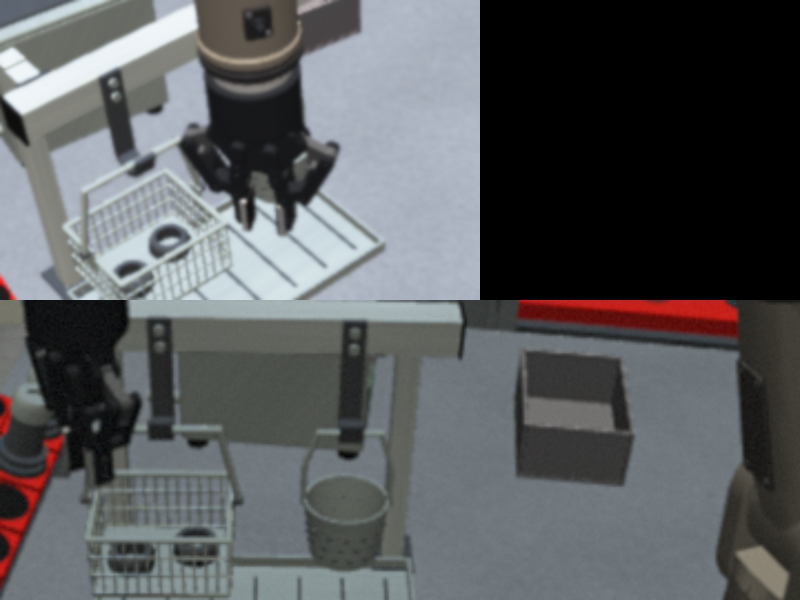

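The basket hangs in the hook, still and level: rim slope is at most 0.012, bar at 0.246 m. Both nuts are inside and the strainer is untouched, so I'm handing in.

```bash
python3 -c "
from bench import ticket
print(ticket.hand_in())"
```

```text
the job is handed in; nothing more can be done
None
```

The job is handed in at about 24.6 s of the 53 s: the bail was swung upright with the basket standing, and the basket now hangs still and level from the free hook (bar middle about 3–5 mm off along the rail) with both nuts in it.

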